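# Clamp the whetstone in its crank holder

## Task

Get the whetstone ready for sharpening the kitchen knife: the holder's jaws are too close together, so wind the crank back until the stone fits, lay the stone flat and central on the wooden bed lengthwise between the two jaws, and wind the crank the other way until the jaws hold the stone firmly by its ends. Then press the upright lock lever at the other end of the holder all the way down, and leave everything else on the worktop where it is.

Things in the scene. Friction and masses are not known exactly. Their poses are not given: they have to be found in the camera images.
- holder: Whetstone holder, a small vise fixed to the worktop: wooden board 90 mm wide (x), 370 mm long (y), 20 mm thick; its top is the bed. Origin on the worktop, on the board's middle line; z up; y points from the crank end (y = -240 mm) to the lock lever end (+130 mm). Fixed jaw face at y = +85 mm. Dark steel gear box under the crank: 80 x 90 mm, centred at y = -190 mm, top 65 mm high
- fixed_jaw: fixed steel jaw, 60 mm wide (holder x), 30 mm thick, 18 mm high above the bed; origin at the middle of its underside (holder y = +100 mm, z = 20 mm); two small steel ears on it (48 mm high above the bed) carry the lock lever
- jaw: moving steel jaw, 60 mm wide, 22 mm thick along holder y, 18 mm high above the bed; origin at the middle of its underside; its clamping face (towards +y) is 11 mm from the origin
- jaw_face (a point): middle of the moving jaw's clamping face, 29 mm above the worktop. The gap between the jaws is 85 mm minus its holder y; it is 115 to 137 mm at the start and 189 mm at most
- fixed_face (a point): middle of the fixed jaw's clamping face, 29 mm above the worktop
- crank (a joint): angle of the crank about its upright axis, 0 to 6.6 rad; grows counter-clockwise from above, which opens the jaws; clockwise closes them. Jaw gap = 110 mm + 12 mm per rad. Stays where left: turning takes about 3.5 N at the knob; friction keeps up to about 16 N of grip on the stone when the knob is let go. Pushing the knob with 8 to 12 N against the stone clamps it firmly
- crank_axis (a point): on the crank's upright axis, at holder y = -190 mm, 75 mm above the worktop (underside of the flat steel crank arm)
- crank_knob (a point): centre of the top of the upright round wooden crank knob: 24 mm diameter, 45 mm tall, from 85 mm to 130 mm above the worktop, 55 mm from the crank axis, goes round with the crank; the arm below the knob is 18 mm wide, its top 85 mm above the worktop. The knob may be pushed round with closed fingers, no need to grasp it
- lock (a joint): angle of the lock lever: 0 at the start (upright, leaning 0.15 rad towards +y of the holder), 1.45 when pressed all the way down (nearly level, pointing to holder +y). It stays where it is left; takes about 1.5 N at the tip
- lock_tip (a point): end of the lock lever, 85 mm from its hinge, 142 mm above the worktop at the start; the lever is a flat steel bar 22 mm wide (holder x) and 10 mm thick with a rubber grip, 26 x 14 mm, over its last 20 mm
- lock_hinge (a point): on the lock lever's level hinge axis (along holder x), at holder y = +102 mm, 58 mm above the worktop
- stone: grey whetstone, a flat block 150 mm long (its x), 50 mm wide (its y), 25 mm high, 0.3 to 0.6 kg, lying flat on the worktop on the robot's left; origin at the middle of its underside, z up
- leek: cut piece of leek, a pale cylinder lying down, 160 mm long, 40 mm across, about as long as the stone and lying near it; origin under its middle, x axis along it. Bystander: leave alone
- onion_big: red onion 76 mm across, 88 mm tall, standing on the worktop; origin under its middle. Bystander: leave alone
- onion_small: red onion 61 mm across, 70 mm tall, on the chopping board beyond the holder (board 18 mm thick). Bystander: leave alone
- garlic: bulb of garlic 54 mm across, on the chopping board. Bystander: leave alone
- knife: kitchen knife about 280 mm long with black handle, on the chopping board. Bystander: leave alone
- pepper_mill: dark wooden pepper mill 52 mm across, 145 mm tall, near the robot on its right; origin under its middle. Bystander: leave alone
- mug: white mug 80 mm across, 90 mm tall, beside the robot on its left; origin under its middle. Bystander: leave alone
Things that resemble listed ones, but are neither listed nor needed, are in the scene too. What is shaped like the stone but turquoise is not meant.

How it is judged (in metres and radians):
On the way, in this order (a step that is already met when the one before it is completed fails the run):
1. the jaws are wound open wider than the stone is long (gap over 153 mm) (y of jaw_face in the frame of holder below -0.068 m), for 0.1 s.
2. the stone lies flat on the bed, lengthwise between the jaws, within 10 mm of the bed's middle line (x of stone in the frame of holder between -0.01 and 0.01 m and z of stone in the frame of holder between 0.016 and 0.024 m and angle between stone's own z axis and vertical below 0.07 rad and y of stone in the frame of holder between -0.035 and 0.03 m and angle between the x axis of stone and the y axis of holder, either way round below 0.15 rad), for 0.2 s.
3. the jaws hold the stone by its ends, over 4 N at each jaw (x of stone in the frame of holder between -0.01 and 0.01 m and z of stone in the frame of holder between 0.016 and 0.024 m and angle between stone's own z axis and vertical below 0.07 rad and contact force between stone and fixed_jaw above 4 N and contact force between stone and jaw above 4 N and angle between the x axis of stone and the y axis of holder, either way round below 0.05 rad), for 0.2 s.
4. the lock lever is pressed down (over 1.2 of its 1.45 rad) (value of joint lock above 1.2 rad), for 0.1 s.
At the end, for the whole second after the job is handed in: The stone lies at rest flat on the bed, within 10 mm of its middle line and 0.05 rad of its length, held with over 4 N by each jaw, and the lock lever is down (over 1.2 rad) (all of step 3 and value of joint lock above 1.2 rad and linear speed of stone below 0.01 m/s); the robot touches nothing.
It fails at once if a bystander is moved by more than 40 mm (distance of any of leek, onion_big, onion_small, garlic, knife, pepper_mill, mug from where it was at the start of the episode above 0.04 m).
It also fails if it takes over 72 s, if anything falls off the work surface, if the arm or the gripper's body presses on something with over 40 N, if the wrist force passes 120 N, or if a joint passes its speed limit or range.

## Robot

A 6-joint arm with a two-finger parallel gripper is mounted at the origin on the work surface. World frame = base frame: x ahead of the robot, y to its left, z up, the work surface at z = 0. Lengths are in m, angles in degrees, forces in N, time in s.
With the tool pointing down it reaches from about 0.325 to 0.85 m from the base axis. Payload 15.5 kg.
Tool frame: the origin (TCP) lies midway between the tips of the shut fingers; the grasp point (between the pads) lies 19 mm behind it; z points along the fingers, y is the line along which they close (so a half turn about z gives the same grasp; the last joint's range is limited). The gripper opens to 91 mm and grips with 3 to 60 N. Pads are 32 mm wide; open, the fingers measure 118 mm over their backs; the gripper's body (76 mm by 178 mm) begins 60 mm behind the grasp point.
Start: joints at [61.221, 28.281, 77.091, -0, 74.628, -5.472], TCP at [0.247, 0.574, 0.214] pointing down, gripper open.
Joint ranges: [-166.48, 166.48], [-47.26, 123.95], [12.59, 153.08], [-70.14, 250.14], [6.76, 159.57], [-176.63, 176.63]. Speed limits (degrees/s): [108.29, 108.29, 147.25, 172.46, 172.46, 172.46].

## Interface

Orientations are given as a 3x3 rotation matrix whose columns are the frame's x, y, z axes.
In Python, from bench import ctrl gives the robot as it stands. The module is installed in compiled form; this text tells all that it offers. Calls block until the motion is done:
- ctrl.goto(position, orientation): joint-space move of the TCP to a pose.
- ctrl.move_l(position, vel=0.15, ori=None, contact_N=None): straight line of the TCP; ori=None keeps the orientation; vel is the mean speed in m/s. With contact_N (N) it stops when the force on the tool has changed by that much, and returns True; else False.
- ctrl.movej(angles): joint-space move.
- ctrl.command_gripper(opening): opening from 0.0 (shut) to 1.0 (fully open); the grip force is fixed at half the most; returns when the fingers have stopped.
- ctrl.sleep(seconds).
- ctrl.ik(position, orientation): joint angles nearest the present ones, or None.
- ctrl.read_camera(name): name is "scene" or "top" or "wrist"; returns the picture (480x640x3 uint8, blue, green, red); there is no depth.
- ctrl.camera_params(name): a dict with "fx", "fy", "cx", "cy" (pixels), "pose" (4x4, takes a point from camera to world coordinates); the wrist camera has in their place "T_tool_cam" (4x4, takes a point from camera to tool coordinates, whose origin is the TCP and whose axes are the flange's). Camera axes: x right, y up, looking along -z (the intrinsics and any distortion apply to the point x, -y, -z); pixel columns grow to the right and rows downward; lengths in m; the calibration is good to about 2 mm. The wrist camera is an equidistant fisheye: a pixel r from the principal point sees the ray r / f radians off the axis. A picture is of the moment at which its call begins: read the wrist's pose just before it. camera_params takes no time and is no camera call.
A pose or a line that the arm cannot do raises ctrl.MotionError and nothing moves.
- ctrl.sign_off(): hands the job in; it is judged then, once.
Readings, each from a call of its own:
- ctrl.current_t(): time.
- ctrl.current_q(): joint angles.
- ctrl.current_dq(): joint speeds.
- ctrl.current_effort(): joint torques, N m.
- ctrl.current_tool_pos(): TCP position.
- ctrl.current_eef_rot(): TCP orientation.
- ctrl.current_contact_force(): force on the tool from outside, world axes, zero at the start.
- ctrl.current_wrist_torque(): the same for the moment, N m.
- ctrl.current_grip_width(): opening from 0.0 (shut) to 1.0 (fully open).
- ctrl.current_grasp_force(): force on a finger pad.
Only numpy, scipy, OpenCV 4.12 (cv2) and the standard library are available. Lean on these libraries where they do the work, as an engineer would, in place of code of your own. Each camera call takes 0.05 s, during which the arm holds its last target. There are 200 camera calls.

## Working session

There is one attempt and no reset: what is moved stays moved. The work goes in short steps, each a Python script; the robot and the scene stay as the last script left them, time stands still between calls to the robot, and variables do not carry over. Pictures are saved under pics/ and viewed, at most 10 in all, crops included, and the job is handed in when it is done.

```bash
mkdir -p pics; python3 - <<'E'
from bench import ctrl
import cv2,numpy as np
np.set_printoptions(precision=4,suppress=True)
for n in("top","scene"):
    cv2.imwrite(f"pics/{n}0.png",ctrl.read_camera(n)); print(ctrl.camera_params(n))
print(ctrl.camera_params("wrist"),ctrl.current_eef_rot(),ctrl.current_t())
E
```

```text
{'fx': 456.68670149511985, 'fy': 456.68670149511985, 'cx': 321.2531225922804, 'cy': 237.02880640720426, 'pose': array([[ 0.0198,  0.9817, -0.1895,  0.2451],
       [-0.9998,  0.0192, -0.0048,  0.0613],
       [-0.0011,  0.1896,  0.9819,  1.4182],
       [ 0.    ,  0.    ,  0.    ,  1.    ]])}
{'fx': 462.20205350883674, 'fy': 462.20205350883674, 'cx': 320.45559782302365, 'cy': 241.95219456058396, 'pose': array([[ 0.3978, -0.6014,  0.6929,  1.2452],
       [ 0.9173,  0.2469, -0.3123, -0.2785],
       [ 0.0168,  0.7599,  0.6498,  0.7868],
       [ 0.    ,  0.    ,  0.    ,  1.    ]])}
{'fx': 371.64829954431775, 'fy': 371.64829954431775, 'cx': 326.5529235297032, 'cy': 236.88104266619953, 'T_tool_cam': array([[-0.0014,  0.9693,  0.2459,  0.0695],
       [ 1.    ,  0.0015,  0.    ,  0.    ],
       [-0.0003,  0.2459, -0.9693, -0.1711],
       [ 0.    ,  0.    ,  0.    ,  1.    ]])} [[-0.9184  0.3957 -0.0006]
 [ 0.3957  0.9184 -0.001 ]
 [ 0.0001 -0.0011 -1.    ]] 0.1
```

View pics/top0.png

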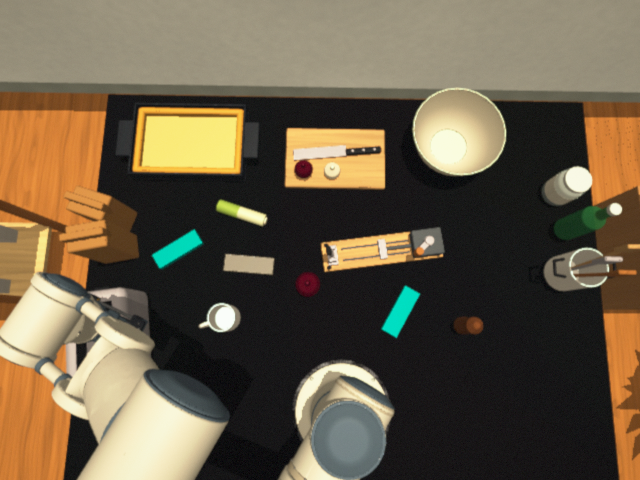

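View pics/scene0.png

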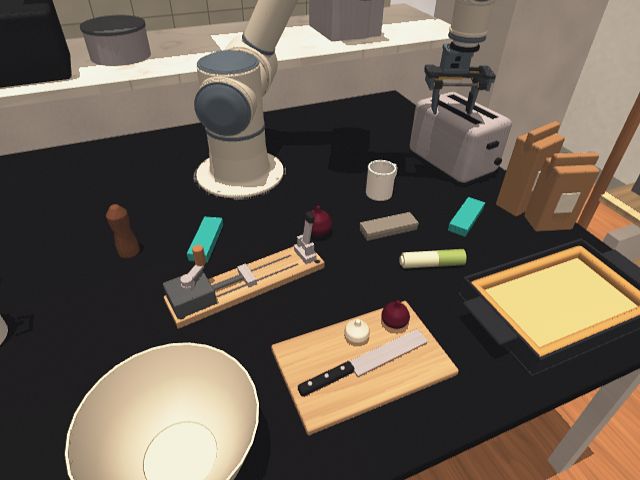

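The top view shows the grey stone at (248,264), turquoise look-alikes at (178,249) and (401,312), and the leek at (242,212). The holder runs from (325,257) at the lever end to (440,243) at the crank end. The grey block fits the description of the stone, because the other two are turquoise. I'll confirm it in an enlarged crop.

```bash
python3 - <<'E'
import cv2
im=cv2.imread("pics/top0.png")
c=im[205:295,200:460]
a=cv2.resize(im[215:285,315:450],None,fx=5.9,fy=5.9,interpolation=cv2.INTER_CUBIC)[:, :796]
cv2.imwrite("pics/c1.png",a)
b=cv2.resize(im[235:295,215:295],None,fx=8,fy=8,interpolation=cv2.INTER_CUBIC)
cv2.imwrite("pics/c2.png",b)
E
```

```text
(no output)
```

View pics/c1.png

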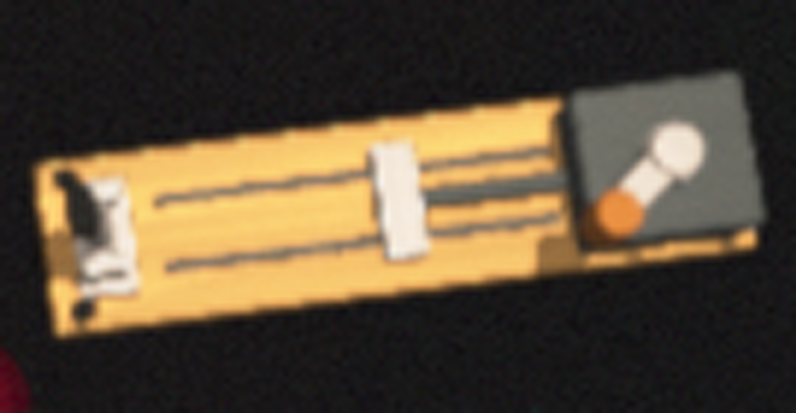

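View pics/c2.png

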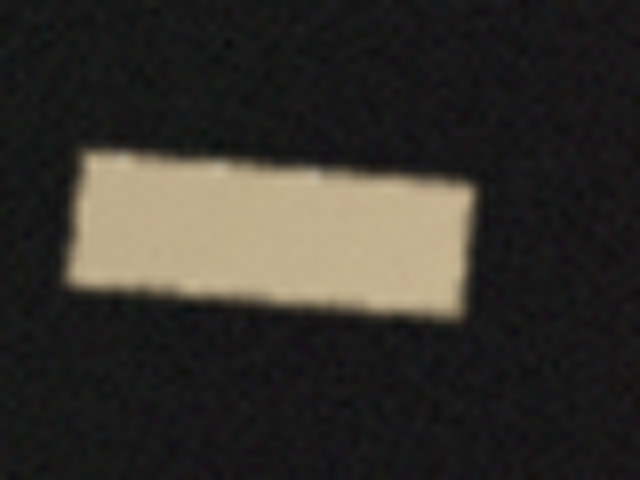

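The crop confirms it: a grey-beige block with top corners at about (80,150), (476,182), (464,318) and (66,287) in the c2 crop. Next I fit the poses.

```bash
cat > h.py <<'E'
from bench import ctrl
import cv2,numpy as np
from scipy.optimize import least_squares
np.set_printoptions(precision=4,suppress=True)
def proj(P,n="top",pr=None):
    p=pr or ctrl.camera_params(n)
    T=p["pose"]; q=(np.atleast_2d(P)-T[:3,3])@T[:3,:3]
    x,y,z=q[:,0],-q[:,1],-q[:,2]
    if n=="wrist":
        r=np.hypot(x,y); k=np.arctan2(r,z)/np.maximum(r,1e-9)
    else: k=1/z
    return np.c_[p["fx"]*x*k+p["cx"],p["fy"]*y*k+p["cy"]]
def wristpose():
    p=dict(ctrl.camera_params("wrist")); T=np.eye(4); T[:3,:3]=ctrl.current_eef_rot(); T[:3,3]=ctrl.current_tool_pos()
    p["pose"]=T@p["T_tool_cam"]; return p
def place(v,L):   # v=(x,y,yaw)
    c,s=np.cos(v[2]),np.sin(v[2]); L=np.atleast_2d(L)
    return np.c_[v[0]+c*L[:,0]-s*L[:,1],v[1]+s*L[:,0]+c*L[:,1],L[:,2]]
def fit(L,px,v0,n="top",pr=None):
    r=least_squares(lambda v:(proj(place(v,L),n,pr)-px).ravel(),v0,loss="soft_l1",x_scale=[.01,.01,.05])
    return r.x,r.fun.reshape(-1,2)
def down(yaw): # tool z down, tool y axis at world yaw
    y=np.array([np.cos(yaw),np.sin(yaw),0]); z=np.array([0,0,-1.]); return np.c_[np.cross(y,z),y,z]
E
python3 - <<'E'
from h import *
un=lambda a,s,o:(np.array(a)+.5)/s-.5+o
hL=[(.045,.13,.02),(-.045,.13,.02),(-.045,-.24,.02),(.04,-.145,.065),(.04,-.235,.065),(-.04,-.235,.065),(-.04,-.145,.065)]
hp=un([(36,162),(57,337),(757,248),(572,92),(740,72),(764,217),(583,240)],5.9,(315,215))
v,r=fit(hL,hp,[.45,.0,.1]);print("holder",v,r)
sL=[(.075,.025,.025),(.075,-.025,.025),(-.075,-.025,.025),(-.075,.025,.025)]
sp=un([(476,182),(464,318),(66,287),(80,150)],8,(215,235))
s,r=fit(sL,sp,[.4,.25,-1.6]);print("stone",s,r)
kn=un([620,213],5.9,(315,215)); 
f=least_squares(lambda a:(proj(place(v,[(.055*np.cos(a[0]),-.19+.055*np.sin(a[0]),.13)]))-kn).ravel(),[2.]);print("knob ang in holder",f.x,f.fun)
jp=un([(412,142),(428,255),(370,147),(390,260)],5.9,(315,215))
for i,(x,o) in enumerate([(.03,-.011),(-.03,-.011),(.03,.011),(-.03,.011)]):
    g=least_squares(lambda y:(proj(place(v,[(x,y[0]+o,.038)]))-jp[i]).ravel(),[-.05]);print("jaw y",g.x,g.fun)
E
```

```text
holder [ 0.4723 -0.0646  0.1461] [[-0.3374  0.3352]
 [-0.2201 -0.7444]
 [-0.1912 -0.6827]
 [-0.8651 -0.1164]
 [-0.0116 -0.3948]
 [ 0.5878  0.9066]
 [ 1.6217  0.7558]]
stone [ 0.4257  0.29   -1.6282] [[-0.4943  0.3438]
 [-0.5763 -0.5197]
 [ 0.4618 -0.4007]
 [ 0.6176  0.6399]]
knob ang in holder [2.2372] [ 0.1803 -0.1928]
jaw y [-0.0556] [-0.0615 -0.4908]
jaw y [-0.0548] [-0.0565 -0.4474]
jaw y [-0.0555] [-0.056  -0.4469]
jaw y [-0.0569] [-0.0607 -0.4808]
```

```bash
cat >> h.py <<'E'
H=np.array([.4723,-.0646,.1461])
S=np.array([.4257,.29,-1.6282])
def knob(a,z,dt=0.): # crank angle a -> TCP pose around knob; dt tangential offset (ccw +)
    p=a-1.66+2.2372+H[2]; ax=place(H,[(0,-.19,0)])[0]
    t=np.array([-np.sin(p),np.cos(p)]); xy=ax[:2]+.055*np.array([np.cos(p),np.sin(p)])+dt*t
    return np.array([*xy,z]),down(p+np.pi/2-2*np.pi)
E
python3 - <<'E'
from h import *
p=ctrl.current_tool_pos(); ctrl.move_l([p[0],p[1],.28],vel=.3)
ctrl.command_gripper(.42)
P,R=knob(1.66,.20); ctrl.goto(P,R); print(ctrl.current_q(),ctrl.current_t())
cv2.imwrite("pics/w1.png",ctrl.read_camera("wrist"))
P,R=knob(1.66,.093); print("hit",ctrl.move_l(P,vel=.12,contact_N=6),ctrl.current_tool_pos(),ctrl.current_contact_force(),ctrl.current_t())
E
```

```text
[-31.7086  19.8029  94.4513   0.0058  65.7406 101.6627] 4.2667
hit False [ 0.4604 -0.2149  0.0935] [-0.2421  0.8781 -0.0325] 5.3583
```

```bash
python3 - <<'E'
from h import *
for a in np.linspace(1.66,5.6,11)[1:]:
    P,R=knob(a,.093); ctrl.move_l(P,vel=.08,ori=R); print(round(a,2),ctrl.current_contact_force(),ctrl.current_t())
P,R=knob(5.6,.093,-.005); ctrl.move_l(P); P[2]=.24; ctrl.move_l(P,vel=.25)
p=place(H,[(0,-.02,.30)])[0]; ctrl.goto(p,down(H[2])); print(ctrl.current_q())
w=wristpose(); im=ctrl.read_camera("wrist"); cv2.imwrite("pics/w2.png",im)
np.savez("w2.npz",pose=w["pose"]); print(ctrl.current_t())
E
```

```text
2.05 [ 0.1064 -0.3311 -0.0363] 5.9
2.45 [-0.3951 -0.2231  0.3182] 6.4417
2.84 [ 0.6124 -0.3608  0.5586] 6.9833
3.24 [0.1725 0.0266 0.5617] 7.525
3.63 [-0.202  -0.7091  0.2679] 8.0667
4.02 [-0.3494  0.2821  0.9961] 8.6083
4.42 [-0.044  -0.0263  0.1313] 9.15
4.81 [ 0.7654 -0.8779 -0.0526] 9.6917
5.21 [0.066  0.4381 0.5734] 10.2333
5.6 [-0.4964  0.5579 -0.1443] 10.775
[-17.1802  11.9912  88.8704  -0.0031  79.186  -25.5932]
13.375
```

View pics/w2.png

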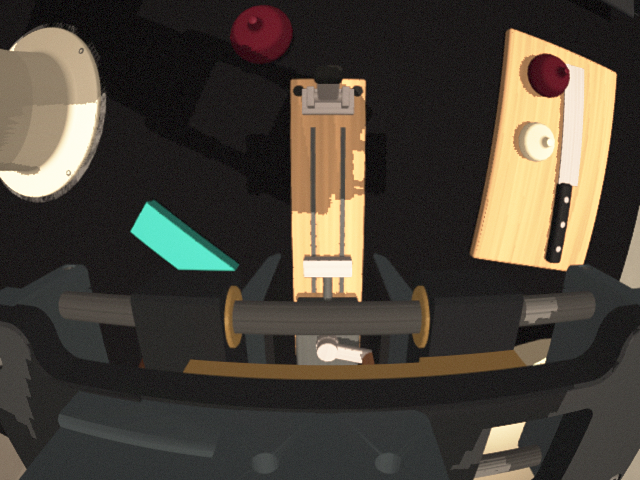

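The wrist view shows the jaw wound back, with its top at about (304–352, 257–277). The fixed jaw front is at v≈112, and the board's far corners are at (291,80) and (365,80). I'll check the holder fit against this picture.

```bash
python3 - <<'E'
from h import *
w=dict(ctrl.camera_params("wrist")); w["pose"]=np.load("w2.npz")["pose"]
L=[(.045,.13,.02),(-.045,.13,.02),(.03,.085,.038),(-.03,.085,.038),(.045,0,.02),(-.045,0,.02)]
print(proj(place(H,L),"wrist",w))
for f in(-.08,-.085,-.09,-.095,-.1): print(f,proj(place(H,[(.03,f,.038),(-.03,f,.038),(-.03,f-.022,.038)]),"wrist",w).ravel())
im=cv2.imread("pics/w2.png"); b=im[90:250,270:390]
hsv=cv2.cvtColor(im,cv2.COLOR_BGR2HSV)
for v in(100,150,200,240):
    c=np.where((hsv[v,270:390,1]>70)&(hsv[v,270:390,2]>60))[0]; print(v,c.min()+270,c.max()+270)
cv2.imwrite("pics/w2c.png",cv2.resize(im[60:300,270:390],None,fx=2.5,fy=2.5,interpolation=cv2.INTER_CUBIC))
E
```

```text
[[364.5758  79.1888]
 [289.5089  79.2201]
 [353.1944 114.1207]
 [300.9613 114.1425]
 [364.001  185.196 ]
 [290.2105 185.2287]]
-0.08 [351.8079 252.4533 302.4722 252.4761 302.8156 269.5569]
-0.085 [351.734  256.3794 302.5481 256.4023 302.8969 273.3665]
-0.09 [351.6587 260.2801 302.6253 260.3029 302.9793 277.1482]
-0.095 [351.582  264.1547 302.7038 264.1774 303.0627 280.9015]
-0.1 [351.504  268.0026 302.7834 268.0253 303.1471 284.6259]
100 290 365
150 290 365
200 291 365
240 291 364
```

The holder fit agrees to within a pixel and the jaw gap is about 172 mm. Now I pick up the stone.

```bash
python3 - <<'E'
from h import *
ctrl.command_gripper(.85)
R=down(S[2]+np.pi/2); P=np.array([S[0],S[1],.0])
ctrl.goto(P+[0,0,.22],R); print(ctrl.current_q())
cv2.imwrite("pics/w3.png",ctrl.read_camera("wrist"))
ctrl.move_l(P+[0,0,.04],vel=.2); print(ctrl.move_l(P+[0,0,.005],vel=.05,contact_N=6),ctrl.current_tool_pos())
ctrl.command_gripper(0.); print("w",ctrl.current_grip_width()*91,ctrl.current_grasp_force())
ctrl.move_l(P+[0,0,.25],vel=.15); print("w",ctrl.current_grip_width()*91,ctrl.current_contact_force(),ctrl.current_t())
Q=place(H,[(0,0,.25)])[0]; ctrl.move_l(Q,vel=.2,ori=down(H[2]))
w=wristpose(); cv2.imwrite("pics/w4.png",ctrl.read_camera("wrist")); np.savez("w4.npz",pose=w["pose"])
print(ctrl.current_tool_pos(),ctrl.current_t())
E
```

```text
[27.5422 19.069  91.9241 -0.0132 68.988  30.8588]
False [0.4258 0.29   0.0051]
w 49.356084030852514 29.99288409948349
w 49.711199231525406 [ 0.8506 -0.0197 -4.7364] 19.825
[ 0.4722 -0.064   0.25  ] 21.8167
```

View pics/w4.png

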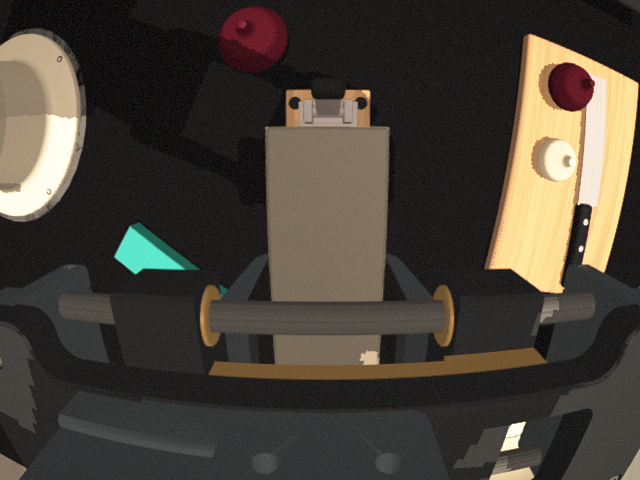

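The stone is held straight, with its far end at v≈127 and its sides at u≈266 and 389. I check the lengthwise offset, then lower it.

```bash
python3 - <<'E'
from h import *
w=dict(ctrl.camera_params("wrist")); w["pose"]=np.load("w4.npz")["pose"]
e=[.07,.073,.075,.077,.08]
v=proj(place(H,[(0,y,.27) for y in e]),"wrist",w)[:,1]; print(v)
off=np.interp(-127,-v,e)-.075; print("off",off)
off=np.clip(off,-.006,.006)
Q=place(H,[(0,-.001-off,0)])[0]
ctrl.move_l(Q+[0,0,.07],vel=.15); print(ctrl.move_l(Q+[0,0,.025],vel=.04,contact_N=5),ctrl.current_tool_pos(),ctrl.current_contact_force())
ctrl.command_gripper(.68); ctrl.move_l(Q+[0,0,.25],vel=.2)
q=place(H,[(0,-.03,.30)])[0]; ctrl.goto(q,down(H[2]))
w=wristpose(); im=ctrl.read_camera("wrist"); np.savez("w5.npz",pose=w["pose"]); print(ctrl.current_t())
cv2.imwrite("pics/w5.png",cv2.resize(im[40:340,230:430],None,fx=2,fy=2,interpolation=cv2.INTER_CUBIC))
L=[(.025,.075,.045),(-.025,.075,.045),(.025,-.075,.045),(-.025,-.075,.045)]
print((proj(place(H,L),"wrist",w)-[230,40])*2)
E
```

```text
[144.349  136.9709 132.0553 127.144  119.7892]
off 0.002058755086688832
True [ 0.4726 -0.0676  0.0251] [-0.497  -0.0242  8.0946]
26.325
[[237.173  146.1702]
 [148.7446 146.3672]
 [235.6269 402.8426]
 [151.4522 403.0377]]
```

View pics/w5.png

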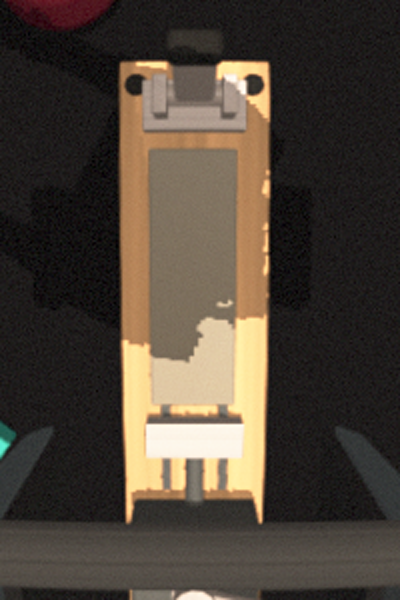

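The stone is centred on the bed between the jaws, at (148–237, 148–404) in the crop and straight. Now I close the crank.

```bash
python3 - <<'E'
from h import *
ctrl.command_gripper(.42)
P,R=knob(5.47,.21); ctrl.goto(P,R); print(ctrl.current_q()[5])
P[2]=.093; print("hit",ctrl.move_l(P,vel=.12,contact_N=6),ctrl.current_t())
def ft(R): return float(ctrl.current_contact_force()@R[:,1])
b=ft(R)
for a in np.linspace(5.47,3.6,6)[1:]:
    P,R=knob(a,.093); ctrl.move_l(P,vel=.08,ori=R); print(round(a,2),ft(R))
print(ctrl.current_t()); 
while a>2.6:
    a-=.02; P,R=knob(a,.093)
    c=ctrl.move_l(P,vel=.02,ori=R,contact_N=12); f=ft(R); print(round(a,3),c,round(f,2),end="; ")
    if abs(f)>9: break
print(ctrl.current_contact_force(),ctrl.current_t())
E
```

```text
-115.2728531491744
hit False 29.4417
5.1 0.301328874925651
4.72 0.5202168597584063
4.35 -0.17814392308086943
3.97 0.26621584921473346
3.6 -0.03643448140944174
32.0667
3.58 False 2.56; 3.56 False 4.13; 3.54 False 3.92; 3.52 False 2.69; 3.5 False 2.01; 3.48 False 2.58; 3.46 False 3.42; 3.44 False 3.3; 3.42 False 2.6; 3.4 False 3.3; 3.38 False 2.44; 3.36 False 2.65; 3.34 False 3.75; 3.32 False 3.9; 3.3 False 2.09; 3.28 False 2.57; 3.26 False 2.87; 3.24 False 2.14; 3.22 False 3.94; 3.2 False 7.75; 3.18 False 10.06; [10.9668 -3.4436 -5.2918] 37.3167
```

```bash
python3 - <<'E'
from h import *
ctrl.sleep(.3)
R=ctrl.current_eef_rot(); p=ctrl.current_tool_pos(); print(ctrl.current_contact_force())
p=p+.007*R[:,1]; ctrl.move_l(p,vel=.03); print(ctrl.current_contact_force()); p[2]=.25; ctrl.move_l(p,vel=.25)
ctrl.command_gripper(0.)
Rd=down(H[2]); W=lambda y,z:place(H,[(0,y,z)])[0]
ctrl.goto(W(.06,.25),Rd); ctrl.move_l(W(.06,.127),vel=.2,contact_N=6)
def tcp(th,s=.070): return W(.102+s*np.sin(th)-.007*np.cos(th)-.016,.058+s*np.cos(th)+.007*np.sin(th))
for th in np.r_[np.linspace(.1,1.5,8),1.55,1.6,1.63]:
    c=ctrl.move_l(tcp(th),vel=.06 if th<1.52 else .02,contact_N=15); print(round(th,2),c,ctrl.current_contact_force())
    if c: break
p=ctrl.current_tool_pos(); print(p); p[2]=.25; ctrl.move_l(p,vel=.2)
q=W(0.03,.30); ctrl.goto(q,Rd)
w=wristpose(); im=ctrl.read_camera("wrist"); print(ctrl.current_t())
t=ctrl.read_camera("scene")
a=cv2.resize(im[20:340,230:430],None,fx=1.8,fy=1.8); b=cv2.resize(t[190:340,150:350],(436,327)); 
o=np.zeros((576,796,3),np.uint8); o[:,:360]=a; o[:327,360:]=b; cv2.imwrite("pics/f.png",o)
E
```

```text
[11.7343 -3.1351 -4.2014]
[ 0.4016  0.338  -0.6718]
0.1 False [ 0.1926 -0.2869  0.3637]
0.3 False [-0.173   0.8059  0.4799]
0.5 False [ 0.0662 -0.1476  0.2287]
0.7 False [-0.1594  0.207  -0.2635]
0.9 False [-0.6857 -0.1483 -0.2022]
1.1 False [-0.4076 -0.3014  0.2678]
1.3 False [-1.1346  0.154   0.2053]
1.5 False [-0.7027 -0.0142 -1.113 ]
1.55 False [ 0.0938 -0.3029 -1.1898]
1.6 False [-0.1456 -0.5185  6.8328]
1.63 True [-7.2033 -2.2722 33.9735]
[0.45  0.09  0.062]
47.275
```

View pics/f.png

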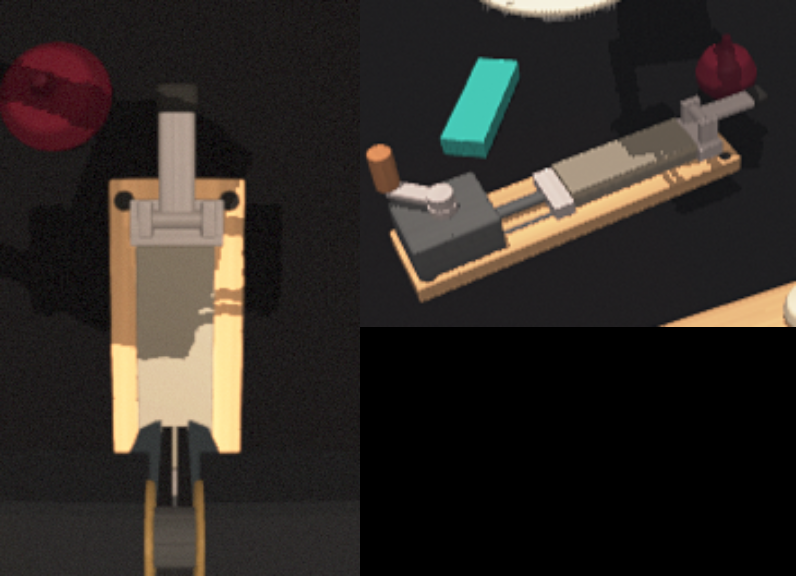

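The lever is down and level, and the stone sits flat and straight against both jaws. The robot is clear of everything, so I'm handing in.

```bash
python3 -c "
from bench import ctrl
print(ctrl.sign_off(),ctrl.current_t())"
```

```text
the job is handed in; nothing more can be done
the job is handed in; nothing more can be done
```

The job is handed in at about 47 s of the 72 s allowed: the stone lies centred on the bed, clamped with about 10–12 N on the knob, and the lock lever is fully down; sign-off returned no verdict.

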